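Proof pull of a wire clasp on the spring tester

TASK

The clasp pull tester on the bench still shows the fine scale of its reversible scale plate: lift the plate out of its two grooved uprights, turn it round so that the face with the single broad proof bar looks to the pointer, and seat it fully down in the grooves again. Then take the black pull knob and draw the sprung rod out of its tube until the pointer stands on the proof bar, never far past it (the clasp would be spoiled), and finish while still holding the knob there. Leave everything else where it lies.

Things in the scene. Friction and masses are not known exactly. Their poses are not given: they have to be found in the camera images.
- tester: clasp pull tester, fixed to the bench; grey bed 100 (x) x 300 (y -135 to +165) mm, top 14 mm up; origin on the bench, front -x. Draw axis parallel to y at x 0, 55 mm up. From +y to -y: clamped cast (y +95 to +160, 60 mm high), spring tube (25 mm thick, y +75 to -63), rod, pull knob. Behind the tube, at x +30, two grooved uprights (y 47 to 66 either side, 75 mm high) hold the plate
- plate_seat (a point): floor of the grooves, midway between the two uprights, at x +30, y 0, z 14 mm of the tester: where the middle of the plate's lower edge belongs. The grooves are 9 mm wide (plate 6 mm) and leave 2 mm at each end of the plate; the top 10 mm of the grooves flare open
- scale_plate: loose flat aluminium plate on edge, 6 mm thick (x), 110 wide (y), 93 high (z), with a 36 mm wide tab on the middle of its upper edge, top 115 mm above the lower edge; 0.1 to 0.21 kg. Origin at the middle of the lower edge. Its -x face carries the broad proof bar and a coarse scale, its +x face 13 fine ticks. Starts in the grooves with +x to the front; when right, its axes are the tester's
- proof_mark (a point): middle of the proof bar, on the plate's -x face, 26 mm to -y of the middle and 74 mm above the lower edge; the raised dark bar is 6 mm wide and runs up 37 mm to the plate's shoulder and half way over its top
- pointer_tip (a point): tip of the thin dark pointer, which comes out of the slot on top of the tube, rises to 90 mm above the bench and bends back towards the plate, ending 9 mm before its face; it travels with the rod. At rest it is at y +12 mm of the tester, so the bar is 38 mm away along -y when the plate is right
- jar: bystander: powder jar with screw lid, 53 x 54 x 76 mm, origin under its centre
- bur_block: bystander: drilled block with standing burs, 62 x 104 x 57 mm, origin under its centre
- case: bystander: round-cornered splint case, 84 x 64 x 25 mm, origin under its centre
- tube: bystander: squeeze tube, 31 x 104 x 24 mm, origin under its centre
- tweezers: bystander: steel tweezers, 12 x 120 x 8 mm, origin under its centre
- felt_wheel: bystander: felt polishing wheel, 22 x 22 x 10 mm, origin under its centre
- spare_cast: bystander: small plaster cast, 48 x 53 x 27 mm, origin under its centre
- draw_rod: 8 mm steel rod with a round black pull knob. Origin on the axis, in the middle of the knob's neck (20 mm thick, 30 mm long, the place to grip), 55 mm above the bench; a collar 30 mm thick is at the outer (-y) end. At rest at y -105 mm of the tester; it draws out only along the tester's -y, at most 75 mm. Spring: 3 N at rest plus 0.22 N per mm, about 11 N on the bar; it slides home when let go

How it is judged:
By the outcome, as a careful person would: the job done as asked, in the order asked, and still so for the second after the job is handed in, while the arm keeps its last pose, push and grip.
It also fails if it takes over 58 s, if anything falls off the work surface, if the arm or the gripper's body presses on something with over 40 N, if the wrist force passes 120 N, or if a joint passes its speed limit or range.

ROBOT

A 7-joint arm with a two-finger parallel gripper is mounted at the origin on a cart in front of the work surface, level with it; the furniture and walls round the work are solid. World frame = base frame: x ahead of the robot, y to its left, z up, the work surface at z = 0. Lengths are in m, angles in rad, forces in N, time in s.
With the tool pointing down it reaches from about 0.425 to 0.875 m from the base axis. Payload 4.7 kg.
Tool frame: the origin (TCP) lies at the very end of the fingers, on their centre line; the grasp point (between the pads) lies 19 mm behind it; z points along the fingers, y is the line along which they close (so a half turn about z gives the same grasp; the last joint's range is limited). The gripper opens to 87 mm and grips with 3 to 60 N. Pads are 19 mm wide; open, the fingers measure 117 mm over their backs; the gripper's body (75 mm by 190 mm) begins 51 mm behind the grasp point.
Start: joints at [-1.183, 0.321, -0.07, 1.45, 0.023, 1.371, -0.057], TCP at [0.237, 0.605, 0.223] pointing down, gripper open.
Joint ranges: [-2.86, 2.86], [-0.3, 2.09], [-1.38, 1.24], [0.06, 2.45], [-1.56, 4.7], [0.09, 2.05], [-2.69, 2.69]. Speed limits (rad/s): [2.57, 2.57, 3.14, 3.14, 3.14, 3.14, 3.14].

INTERFACE

Orientations are given as a rotation vector (axis times angle).
In Python, from bench import ctrl, get_image, job gives the robot as it stands.
- The arm moves only by the shell command python3 -m crank 'ROWS' [FORCE]. ROWS is JSON, a list that holds one entry, the list of rows, each a list of 5 numbers: the shift along the tool's x, y, z in mm, then the turn about the tool's z in rad, then the closure, from -1 (fully open) to 1 (shut), so that 0 is half open. A call has 1 to 10 rows; each row shifts and turns the commanded pose from where the row before left it, along the tool's axes as they then stand; what a row does not reach is not made up. A row lasts 1/12 s, in which the tool goes at most 41.7 mm and 7.16 degrees, less where a joint would pass 70% of its speed; a pose out of reach is approached as far as the arm can. A call with a gripper value outside its range is refused whole. The fingers move at their own pace and stop on an object; FORCE is the grip in N (left out, the last holds). Time passes only in rows, so rows that do not move let the fingers close. It gives the time, the measured TCP pose, the force, the opening and the grip force at its end, in the units of the state.
- ctrl.get_state(): the state, without advancing time (a new reading comes with each control period).
- get_image(name): name is "scene" or "top"; returns a dict with "pixels" (400x640x3 uint8, red, green, blue), "fx", "fy", "cx", "cy" (pixels), "k1" (the pictures are not rectified: a ray, as slopes to the right and down, at radius r is drawn at 1 + k1 r^2 times it, then the intrinsics apply), "T" (4x4, takes a point from camera to world coordinates). Camera axes: x right, y down, z forward; pixel columns grow to the right and rows downward; lengths in m; the calibration is good to about 2 mm. A picture is of the moment at which its call begins. There is no depth.
- job.close_job(): hands the job in; it is judged then, once.
The state is a dict: "time": time; "joint_positions": joint angles; "qd": joint speeds; "joint_torque": joint torques, N m; "position": TCP position; "tool_rot": TCP orientation; "ft_force": force on the tool from outside, world axes, zero at the start; "torque": the same for the moment, N m; "grip_width": opening from 0.0 (shut) to 1.0 (fully open); "grip_force": force on a finger pad.
Only numpy, scipy, OpenCV 4.12 (cv2) and the standard library are available. Lean on these libraries where they do the work, as an engineer would, in place of code of your own. Each camera call takes 0.05 s, during which the arm holds its last target. There are 200 camera calls.

## Working session

There is one attempt and no reset: what is moved stays moved. The work goes in short steps, Python scripts to look and compute and a shell command to move; the robot and the scene stay as the last step left them, time stands still between calls to the robot, and variables do not carry over. Pictures are saved under pics/ and viewed, at most 10 in all, crops included, and the job is handed in when it is done.

```bash
ls; mkdir -p pics; cat > h.py <<'E'
import numpy as np, cv2
from bench import ctrl, get_image, job
def snap(name,fn):
    im=get_image(name); cv2.imwrite('pics/'+fn,im['pixels'][:,:,::-1]); np.save('pics/'+fn+'.npy',im,allow_pickle=True); return im
def load(fn): return np.load('pics/'+fn+'.npy',allow_pickle=True).item()
def ray(im,u,v):
    K=np.array([[im['fx'],0,im['cx']],[0,im['fy'],im['cy']],[0,0,1.]])
    p=cv2.undistortPoints(np.array([[[u,v]]],float),K,np.array([im['k1'],0,0,0.]),None,None,None)[0,0]
    T=np.array(im['T']); d=T[:3,:3]@np.array([p[0],p[1],1]); return T[:3,3],d
def onz(im,u,v,z):
    o,d=ray(im,u,v); return o+d*(z-o[2])/d[2]
def proj(im,P):
    T=np.linalg.inv(np.array(im['T'])); c=T[:3,:3]@np.array(P)+T[:3,3]; a=c[:2]/c[2]; a=a*(1+im['k1']*(a@a))
    return np.array([im['fx']*a[0]+im['cx'],im['fy']*a[1]+im['cy']])
def tri(a,b):
    (o1,d1),(o2,d2)=a,b
    A=np.stack([d1,-d2],1); s=np.linalg.lstsq(A,o2-o1,rcond=None)[0]
    p,q=o1+s[0]*d1,o2+s[1]*d2; return (p+q)/2,np.linalg.norm(p-q)
E
python3 - <<'E'
from h import *
a=snap('scene','s0.png');b=snap('top','t0.png')
for i in (a,b): print(np.round(i['T'],3),i['fx'],i['k1'])
print(ctrl.get_state())
E
```

```text
pics
[[-0.901 -0.314  0.299  0.31 ]
 [-0.433  0.637 -0.637  0.606]
 [ 0.009 -0.704 -0.71   0.818]
 [ 0.     0.     0.     1.   ]] 406.0180167556862 -0.07423208590057474
[[-0.017 -0.996  0.093  0.474]
 [-1.     0.017 -0.005 -0.044]
 [ 0.003 -0.093 -0.996  1.22 ]
 [ 0.     0.     0.     1.   ]] 371.9980298421999 0.016094656178835095
{'time': 0.1, 'joint_positions': array([-1.18288241,  0.32175581, -0.07010904,  1.45155915,  0.02259466,
        1.37076936, -0.05691007]), 'qd': array([-0.00169193, -0.0004269 ,  0.00076116, -0.0036838 ,  0.00066124,
       -0.0005738 , -0.00060711]), 'joint_torque': array([-8.33757485e-05, -4.92571199e+01, -4.05656286e-01, -3.13401675e+01,
       -6.40909933e-02,  3.94037808e-02,  6.93749826e-05]), 'position': array([0.23720992, 0.6046457 , 0.22156346]), 'tool_rot': array([-5.83666474e-01, -3.08665362e+00,  2.65064474e-03]), 'ft_force': array([-0.905706  , -0.23597646,  0.0421798 ]), 'torque': array([-0.03194422,  0.00594097, -0.01307133]), 'grip_force': 0.0, 'grip_width': 0.9995553786095962}
```

View pics/s0.png

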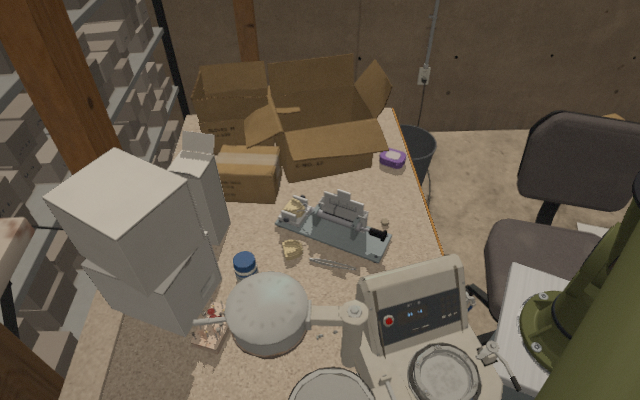

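View pics/t0.png

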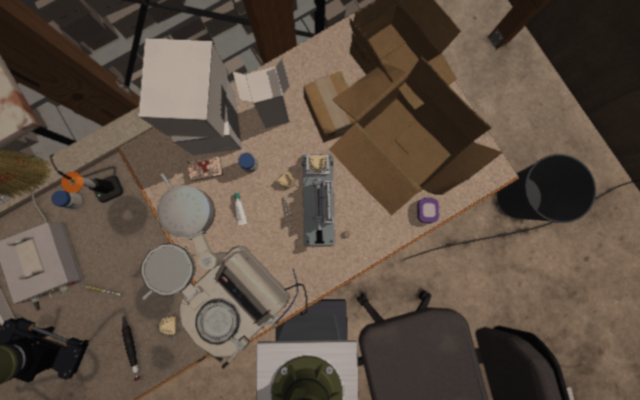

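Overview: in the top view the tester is near (318,200), cast end up (world +x) and knob toward the robot. Its front faces image left (world +y). I'll zoom in on both views.

```bash
python3 - <<'E'
from h import *
a=load('s0.png')['pixels'][:,:,::-1];b=load('t0.png')['pixels'][:,:,::-1]
A=cv2.resize(a[180:270,265:400],None,fx=5.8,fy=5.8,interpolation=cv2.INTER_CUBIC)
B=cv2.resize(b[148:253,270:370],None,fx=5.6,fy=5.6,interpolation=cv2.INTER_CUBIC)
cv2.imwrite('pics/s0c.png',A);cv2.imwrite('pics/t0c.png',B)
E
```

```text
(no output)
```

View pics/s0c.png

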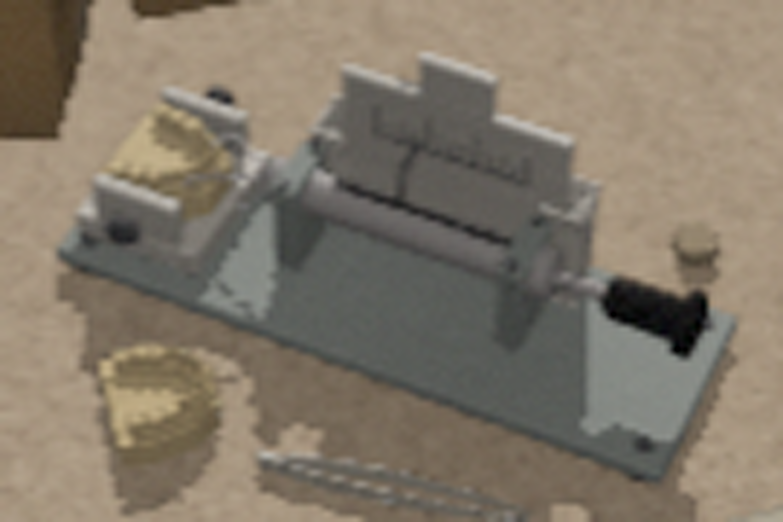

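View pics/t0c.png

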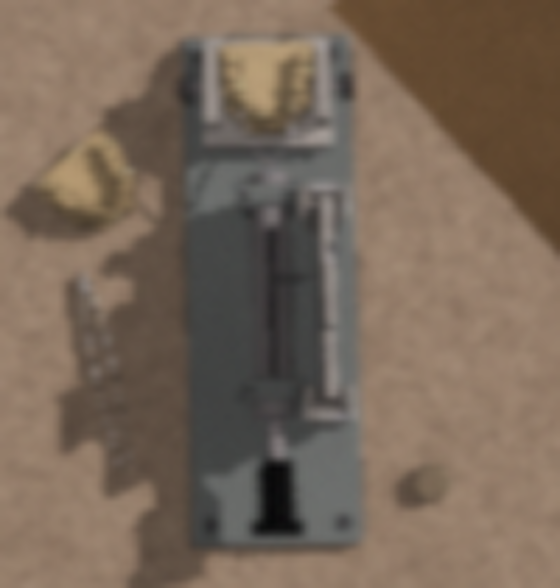

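Crops: the plate stands in its grooves with the fine ticks to the front, and the pointer is clear. The bed corners and the tab and shoulder corners are readable. I'll cast rays at known heights and fit the tester pose.

```bash
cat > fit.py <<'E'
from h import *
a=load('s0.png');b=load('t0.png')
S=lambda u,v:((u+.5)/5.8-.5+265,(v+.5)/5.8-.5+180)
T=lambda u,v:((u+.5)/5.6-.5+270,(v+.5)/5.6-.5+148)
# (img, px, local xyz mm)
L=[(b,T(190,543),(-50,-135,14)),(b,T(359,543),(50,-135,14)),(b,T(350,40),(50,165,14)),(b,T(184,40),(-50,165,14)),
(a,S(62,248),(-50,165,14)),(a,S(655,470),(-50,-135,14)),(a,S(737,320),(50,-135,14)),
(a,S(420,55),(30,18,129)),(a,S(495,75),(30,-18,129)),(a,S(575,140),(30,-55,107)),(a,S(343,68),(30,55,107))]
def fit(L):
    P=np.array([onz(im,*p,l[2]/1e3)[:2] for im,p,l in L]);Q=np.array([l[:2] for *_,l in L])/1e3
    p0,q0=P.mean(0),Q.mean(0);H=(Q-q0).T@(P-p0);th=np.arctan2(H[0,1]-H[1,0],H[0,0]+H[1,1])
    R=np.array([[np.cos(th),-np.sin(th)],[np.sin(th),np.cos(th)]]);t=p0-R@q0
    return th,t,(P-(Q@R.T+t))*1e3
if __name__=='__main__':
    for X in (L[:4],L[4:],L[4:7],L[7:],L):
        th,t,r=fit(X);print(round(np.degrees(th),2),np.round(t,4));print(np.round(r,1).tolist())
E
python3 fit.py; sed -n 1,3p /dev/null
python3 - <<'E'
from h import *
from fit import *
# tri: tab corners seen from both? pull knob collar etc.
th,t,_=fit(L)
R=np.array([[np.cos(th),-np.sin(th)],[np.sin(th),np.cos(th)]])
for n,l in dict(knob=(0,-105),tab=(30,0),tabL=(30,18),tabR=(30,-18)).items(): print(n,R@np.array(l)/1e3+t)
from scipy.spatial.transform import Rotation as Ro
print(Ro.from_rotvec(ctrl.get_state()['tool_rot']).as_matrix().round(3))
E
```

```text
-90.19 [ 0.589  -0.0463]
[[3.4, -1.6], [2.1, 1.1], [-3.4, 1.4], [-2.1, -0.9]]
-90.0 [ 0.5927 -0.0463]
[[-4.0, -0.6], [3.2, -1.6], [0.2, 3.2], [-0.3, 0.9], [1.6, -1.9], [0.0, -1.7], [-0.8, 1.8]]
-90.21 [ 0.5925 -0.0461]
[[-3.9, -0.2], [3.3, -2.3], [0.6, 2.5]]
-87.88 [ 0.5918 -0.0466]
[[-0.5, 0.4], [1.5, -1.0], [-0.1, 0.5], [-0.9, 0.0]]
-90.07 [ 0.5914 -0.0464]
[[1.1, -1.3], [-0.4, 1.5], [-5.9, 1.1], [-4.4, -1.2], [-2.7, -0.4], [4.5, -1.7], [1.7, 3.0], [1.1, 0.9], [3.0, -1.9], [1.4, -1.8], [0.6, 1.9]]
knob [ 0.48637128 -0.0462196 ]
tab [ 0.59133209 -0.07635643]
tabL [ 0.60933207 -0.07637989]
tabR [ 0.5733321  -0.07633297]
[[-0.931  0.365 -0.001]
 [ 0.365  0.931 -0.002]
 [-0.    -0.002 -1.   ]]
```

```bash
python3 - <<'E'
from h import *
a=load('s0.png');b=load('t0.png')
for n,p,q in [('flapA',(392,210),(372,165)),('flapA2',(392,210),(387,150)),('flapB',(334,150),(283,176)),('flapB2',(334,150),(246,140)),('potrim',(185,190),(265,275)),('pottop',(185,210),(266,290)),('upper',(211,40),(120,155)),('greybox2',(260,70),(195,155))]:
    x,e=tri(ray(b,*p),ray(a,*q));print(n,x.round(3),round(e,3))
I=a['pixels'][40:250,180:440,::-1]
cv2.imwrite('pics/box.png',cv2.resize(I,None,fx=2.8,fy=2.8))
E
```

```text
flapA [ 0.573 -0.27   0.074] 0.028
flapA2 [ 0.551 -0.261  0.145] 0.007
flapB [ 0.761 -0.092  0.098] 0.031
flapB2 [ 0.772 -0.057  0.232] 0.134
potrim [0.593 0.295 0.251] 0.033
pottop [0.561 0.308 0.236] 0.009
upper [0.973 0.213 0.318] 0.014
greybox2 [0.907 0.094 0.261] 0.039
```

View pics/box.png

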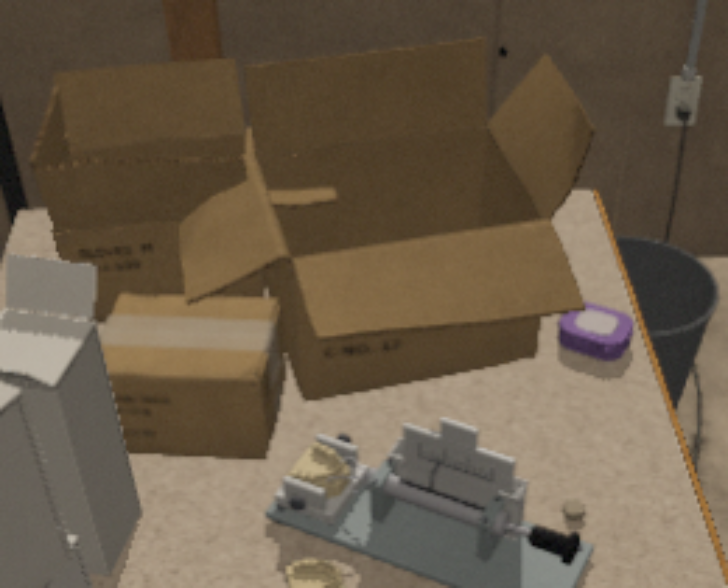

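The box flap edge is at about z 0.145, clear of the grasp. I'll lift to about 0.36 m, turn, and travel over the pot to above the plate.

```bash
python3 -m crank '[[[0,0,-35,-0.0935,-1],[0,0,-35,-0.0935,-1],[0,0,-35,-0.0935,-1],[0,0,-35,-0.0935,-1]]]' 30
python3 -m crank '[[[-17.7,-34,0,0,-1],[-17.7,-34,0,0,-1],[-17.7,-34,0,0,-1],[-17.7,-34,0,0,-1],[-17.7,-34,0,0,-1],[-17.7,-34,0,0,-1],[-17.7,-34,0,0,-1],[-17.7,-34,0,0,-1],[-17.7,-34,0,0,-1],[-17.7,-34,0,0,-1]]]'
python3 -m crank '[[[-17.7,-34,0,0,-1],[-17.7,-34,0,0,-1],[-17.7,-34,0,0,-1],[-17.7,-34,0,0,-1],[-17.7,-34,0,0,-1],[-17.7,-34,0,0,-1],[-17.7,-34,0,0,-1],[-17.7,-34,0,0,-1],[-17.7,-34,0,0,-1],[0,0,0,0,-1]]]'
cat >> h.py <<'E'
def tcp():
    from scipy.spatial.transform import Rotation as Ro
    s=ctrl.get_state();M=Ro.from_rotvec(s['tool_rot']).as_matrix()
    print('t',round(s['time'],2),'p',(s['position']*1e3).round(1),'azx',np.degrees(np.arctan2(M[1,0],M[0,0])).round(2),'z',M[:,2].round(3),'F',s['ft_force'].round(1),'M',s['torque'].round(2),'w',round(s['grip_width']*87,1),'gf',round(s['grip_force'],1),'j7',s['joint_positions'][6].round(2))
    return s
E
python3 -c "from h import *;tcp()"
```

```text
time: 0.43
position: [0.2372, 0.6046, 0.3635]
tool_rot: [0.008, -3.141, 0.002]
ft_force: [0.9, 0.1, -0.0]
grip_width: 1.003
grip_force: 0.0
time: 1.27
position: [0.4148, 0.2632, 0.3623]
tool_rot: [0.0, -3.141, -0.0]
ft_force: [1.2, 0.0, 0.9]
grip_width: 0.999
grip_force: 0.0
time: 2.1
position: [0.5748, -0.0502, 0.3616]
tool_rot: [-0.018, -3.141, 0.01]
ft_force: [-1.2, 0.1, -0.0]
grip_width: 1.0
grip_force: 0.0
t 2.1 p [574.8 -50.2 361.6] azx 179.33 z [-0.    -0.006 -1.   ] F [-1.2  0.1 -0. ] M [-0.02  0.11 -0.03] w 87.0 gf 0.0 j7 1.66
```

```bash
python3 -m crank '[[[-8.2,-13.1,0,-0.01,-1],[-8.2,-13.1,30,0,-1],[0,0,35,0,-1],[0,0,35,0,-1],[0,0,30,0,-1],[0,0,20,0,-1],[0,0,0,0,-1]]]'
python3 -c "
from h import *;tcp();im=snap('scene','s1.png');i2=snap('top','t1.png')
A=im['pixels'][150:290,265:405,::-1];B=i2['pixels'][130:270,250:390,::-1]
cv2.imwrite('pics/c1.png',cv2.resize(np.hstack([A,B]),None,fx=2.85,fy=2.85,interpolation=2))"
```

```text
time: 2.68
position: [0.5869, -0.0661, 0.207]
tool_rot: [0.016, -3.132, -0.0]
ft_force: [-1.0, 0.6, -0.8]
grip_width: 1.004
grip_force: 0.0
t 2.68 p [586.9 -66.1 207. ] azx -179.41 z [-0.01  0.   -1.  ] F [-1.   0.6 -0.8] M [ 0.07  0.06 -0.04] w 87.4 gf 0.0 j7 1.74
```

View pics/c1.png

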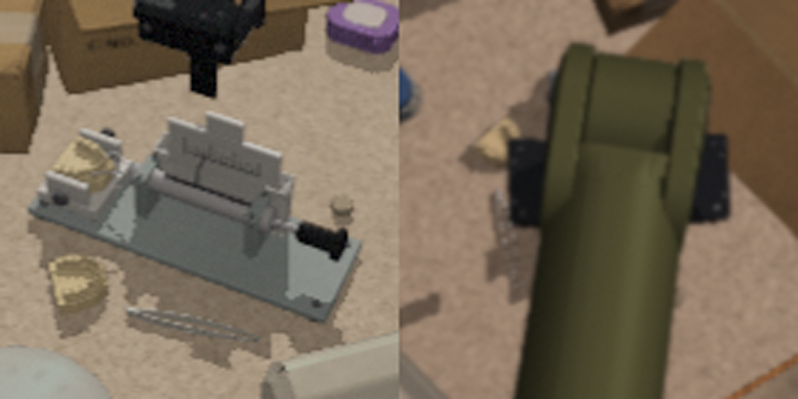

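The scene view shows the fingers above the plate. The arm blocks the top view, so only the scene camera helps here. Re-reading the settled pose.

```bash
python3 -c "from h import *;tcp()"; python3 -m crank '[[[-2,-5,30,0,-1],[-1,-5,30,0,-1],[0,0,0,0,-1],[0,0,0,0,-1]]]'; python3 -c "from h import *;tcp()"
```

```text
t 2.78 p [590.  -66.7 212.4] azx -179.41 z [-0.001 -0.    -1.   ] F [ 0.1 -0.1  0.5] M [ 0.08 -0.06 -0.02] w 87.0 gf 0.0 j7 1.74
time: 3.12
position: [0.5935, -0.0769, 0.1534]
tool_rot: [0.015, -3.141, 0.0]
ft_force: [-0.1, 0.1, 1.4]
grip_width: 1.0
grip_force: 0.0
t 3.12 p [593.5 -76.9 153.4] azx -179.44 z [-0. -0. -1.] F [-0.1  0.1  1.4] M [0.01 0.01 0.02] w 87.0 gf 0.0 j7 1.78
```

```bash
python3 -m crank '[[[2,0,25,0.011,-1],[0,0,20,0,-1],[0,0,5,0,-1],[0,0,0,0,-1],[0,0,0,0,-1]]]' 30; python3 -c "
from h import *;s=tcp();p=s['position']
im=snap('scene','s2.png')
print(proj(im,p))
cv2.imwrite('pics/c2.png',cv2.resize(im['pixels'][150:270,280:400,::-1],None,fx=5,fy=5,interpolation=2))"
```

```text
time: 3.53
position: [0.593, -0.0768, 0.1049]
tool_rot: [0.001, 3.138, 0.0]
ft_force: [-0.2, -0.1, 0.1]
grip_width: 1.0
grip_force: 0.0
t 3.53 p [593.  -76.8 104.9] azx 179.98 z [ 0.003  0.    -1.   ] F [-0.2 -0.1  0.1] M [ 0.04  0.01 -0.01] w 87.0 gf 0.0 j7 1.79
[343.24807165 197.81365009]
```

View pics/c2.png

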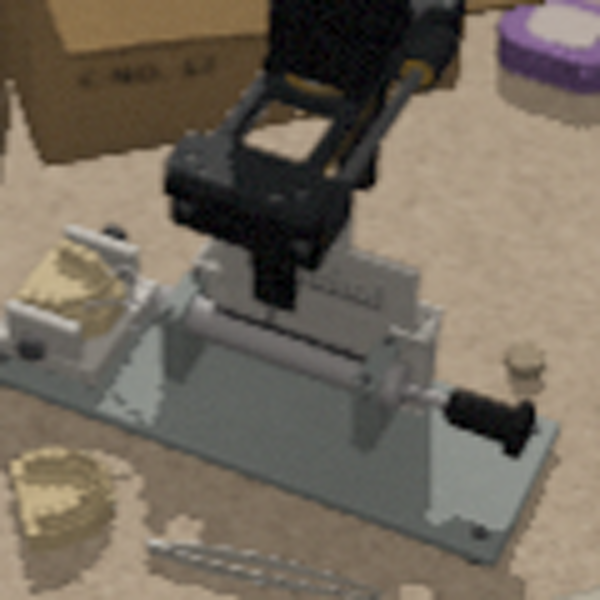

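The fingers straddle the tab and the front finger's end is above the pointer. Closing now.

```bash
python3 -m crank '[[[0,0,0,0,0.5],[0,0,0,0,0.5],[0,0,0,0,0.8],[0,0,0,0,0.8],[0,0,0,0,1],[0,0,0,0,1],[0,0,0,0,1],[0,0,0,0,1]]]' 30; python3 -c "from h import *;tcp()"
```

```text
time: 4.25
position: [0.5914, -0.0769, 0.1025]
tool_rot: [-0.001, -3.142, -0.0]
ft_force: [-0.3, -0.9, -0.0]
grip_width: 0.478
grip_force: 0.0
t 4.25 p [591.4 -76.9 102.5] azx 179.96 z [-0.  0. -1.] F [-0.3 -0.9 -0. ] M [ 0.03  0.05 -0.02] w 41.6 gf 0.0 j7 1.79
```

```bash
python3 -m crank '[[[0,0,0,0,1],[0,0,0,0,1],[0,0,0,0,1],[0,0,0,0,1],[0,0,0,0,1],[0,0,0,0,1],[0,0,0,0,1],[0,0,0,0,1],[0,0,0,0,1]]]' 30; python3 -c "from h import *;tcp()"
```

```text
time: 5.0
position: [0.5915, -0.0769, 0.1026]
tool_rot: [0.001, 3.142, 0.0]
ft_force: [0.3, 0.6, -0.9]
grip_width: 0.065
grip_force: 30.0
t 5.0 p [591.5 -76.9 102.6] azx 179.95 z [ 0.  0. -1.] F [ 0.3  0.6 -0.9] M [-0.03  0.02  0.02] w 5.6 gf 30.0 j7 1.79
```

Gripped with no side load. Lifting.

```bash
python3 -m crank '[[[0,0,-6,0,1],[0,0,-12,0,1],[0,0,-12,0,1]]]' 45; python3 -c "from h import *;tcp()"
python3 -m crank '[[[0,0,-15,0,1],[0,0,-15,0,1],[0,0,-15,0,1],[0,0,-15,0,1],[0,0,-15,0,1],[0,0,-15,0,1],[0,0,-15,0,1],[0,0,-10,0,1],[0,0,0,0,1],[0,0,0,0,1]]]'; python3 -c "
from h import *;tcp();im=snap('scene','s3.png')
cv2.imwrite('pics/c3.png',cv2.resize(im['pixels'][100:260,260:420,::-1],None,fx=3.7,fy=3.7,interpolation=2))"
```

```text
time: 5.25
position: [0.5911, -0.0769, 0.1333]
tool_rot: [-0.001, -3.141, 0.0]
ft_force: [0.1, -0.8, -1.1]
grip_width: 0.063
grip_force: 45.0
t 5.25 p [591.1 -76.9 133.3] azx 179.95 z [-0.001 -0.    -1.   ] F [ 0.1 -0.8 -1.1] M [ 0.05 -0.02  0.01] w 5.5 gf 45.0 j7 1.78
time: 6.08
position: [0.5918, -0.077, 0.2485]
tool_rot: [0.001, 3.14, 0.0]
ft_force: [0.3, -0.2, -2.4]
grip_width: 0.064
grip_force: 45.0
t 6.08 p [591.8 -77.  248.5] azx 179.95 z [ 0.002  0.    -1.   ] F [ 0.3 -0.2 -2.4] M [-0.02 -0.    0.01] w 5.6 gf 45.0 j7 1.74
```

View pics/c3.png

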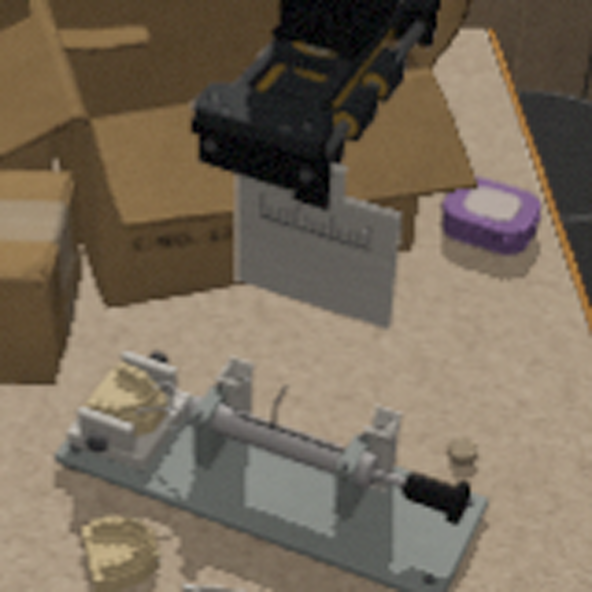

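The plate is lifted clean, hanging straight, and both grooved uprights are visible at about (237,365) and (388,415) in the crop. Next is the half turn (+π about tool z).

```bash
python3 -m crank '[[[0,0,0,0.06,1],[0,0,0,0.12,1],[0,0,0,0.12,1],[0,0,0,0.12,1],[0,0,0,0.12,1],[0,0,0,0.12,1],[0,0,0,0.12,1],[0,0,0,0.12,1],[0,0,0,0.12,1],[0,0,0,0.12,1]]]'
python3 -m crank '[[[0,0,0,0.12,1],[0,0,0,0.12,1],[0,0,0,0.12,1],[0,0,0,0.12,1],[0,0,0,0.12,1],[0,0,0,0.12,1],[0,0,0,0.12,1],[0,0,0,0.12,1],[0,0,0,0.12,1],[0,0,0,0.12,1]]]'
python3 -m crank '[[[0,0,0,0.12,1],[0,0,0,0.12,1],[0,0,0,0.12,1],[0,0,0,0.12,1],[0,0,0,0.12,1],[0,0,0,0.12,1],[0,0,0,0.0816,1],[0,0,0,0,1],[0,0,0,0,1]]]'
python3 -c "
from h import *;tcp();im=snap('scene','s4.png')
cv2.imwrite('pics/c4.png',cv2.resize(im['pixels'][140:255,290:390,::-1],None,fx=5.2,fy=5.2,interpolation=2))"
```

```text
time: 6.97
position: [0.5907, -0.0768, 0.2462]
tool_rot: [-1.703, -2.637, 0.002]
ft_force: [-0.8, -1.0, -1.1]
grip_width: 0.068
grip_force: 45.0
time: 7.8
position: [0.5907, -0.0768, 0.2462]
tool_rot: [-2.896, -1.216, 0.003]
ft_force: [0.1, 0.5, -1.1]
grip_width: 0.066
grip_force: 45.0
time: 8.55
position: [0.5909, -0.0767, 0.2466]
tool_rot: [3.141, 0.003, -0.003]
ft_force: [0.3, 0.3, -0.5]
grip_width: 0.066
grip_force: 45.0
t 8.55 p [590.9 -76.7 246.6] azx 0.1 z [-0.002 -0.    -1.   ] F [ 0.3  0.3 -0.5] M [-0.04  0.17  0.01] w 5.7 gf 45.0 j7 -1.3
```

View pics/c4.png

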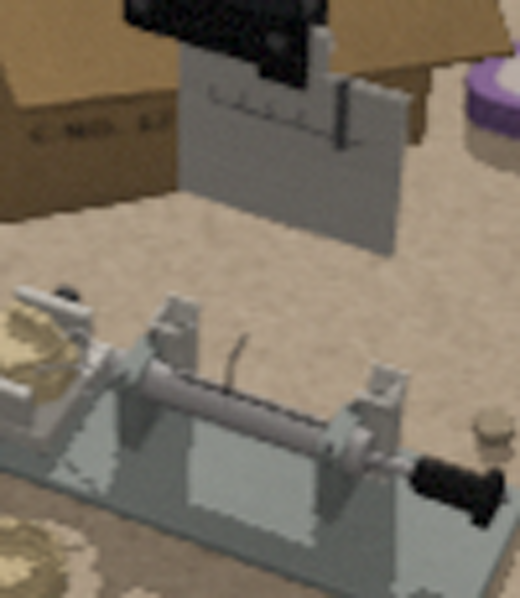

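```bash
python3 - <<'E'
from h import *
a=load('s3.png');b=load('s4.png')
C3=lambda u,v:((u+.5)/3.7-.5+260,(v+.5)/3.7-.5+100)
C4=lambda u,v:((u+.5)/5.2-.5+290,(v+.5)/5.2-.5+140)
def ony(im,u,v,y):
    o,d=ray(im,u,v);return ((o+d*(y-o[1])/d[1])*1e3).round(1)
for im,pts,f in((a,[(238,280),(388,326)],C3),(b,[(180,188),(393,255)],C4)):
    q=[ony(im,*f(*p),-.074) for p in pts];print(q,'mid',(q[0]+q[1])/2)
print([ (onz(b,*C4(*p),.075)*1e3).round(1) for p in[(198,302),(408,376),(170,293),(372,365)]])
print([ (onz(a,*C3(*p),.075)*1e3).round(1) for p in[(252,365),(400,412)]])
E
```

```text
[array([645.9, -74. , 161.8]), array([538.3, -74. , 164.1])] mid [592.1  -74.   162.95]
[array([645.2, -74. , 160.7]), array([536.4, -74. , 162. ])] mid [590.8  -74.   161.35]
[array([641.9, -87.8,  75. ]), array([526.9, -86.4,  75. ]), array([657.6, -87.4,  75. ]), array([545.6, -85.5,  75. ])]
[array([640.8, -85.8,  75. ]), array([528.8, -89.1,  75. ])]
```

The plate is centred in the hand to within 0.3 mm and the proof bar faces front. Lowering to just above the grooves, then into the flare in small steps.

```bash
python3 -m crank '[[[0.8,0,15,0.002,1],[0,0,20,0,1],[0,0,20,0,1],[0,0,15,0,1],[0,0,5,0,1],[0,0,0,0,1],[0,0,0,0,1]]]'; python3 -c "from h import *;tcp()"
python3 -m crank '[[[0,0,4,0,1],[0,0,4,0,1],[0,0,4,0,1],[0,0,0,0,1]]]'; python3 -c "from h import *;tcp()"
```

```text
time: 9.18
position: [0.5925, -0.077, 0.173]
tool_rot: [3.141, -0.003, 0.001]
ft_force: [-0.2, -1.3, -0.7]
grip_width: 0.068
grip_force: 45.0
t 9.18 p [592.5 -77.  173. ] azx -0.12 z [ 0. -0. -1.] F [-0.2 -1.3 -0.7] M [-0.06  0.14 -0.02] w 5.9 gf 45.0 j7 -1.26
time: 9.52
position: [0.5919, -0.0767, 0.1599]
tool_rot: [-3.141, 0.004, 0.001]
ft_force: [0.6, -0.5, -1.7]
grip_width: 0.065
grip_force: 45.0
t 9.52 p [591.9 -76.7 159.9] azx -0.15 z [-0.001  0.    -1.   ] F [ 0.6 -0.5 -1.7] M [-0.02  0.23  0.04] w 5.6 gf 45.0 j7 -1.26
```

```bash
python3 -m crank '[[[0,0,4,0,1],[0,0,4,0,1],[0,0,4,0,1],[0,0,0,0,1]]]'; python3 -c "from h import *;tcp()"; python3 -m crank '[[[0,0,3,0,1],[0,0,3,0,1],[0,0,0,0,1]]]'; python3 -c "from h import *;tcp()"
```

```text
time: 9.85
position: [0.5917, -0.0767, 0.1475]
tool_rot: [-3.142, 0.004, 0.002]
ft_force: [0.1, 0.1, -1.7]
grip_width: 0.06
grip_force: 45.0
t 9.85 p [591.7 -76.7 147.5] azx -0.15 z [-0.002  0.    -1.   ] F [ 0.1  0.1 -1.7] M [-0.07  0.14 -0.02] w 5.2 gf 45.0 j7 -1.25
time: 10.1
position: [0.592, -0.0768, 0.1419]
tool_rot: [-3.142, 0.004, 0.001]
ft_force: [0.2, 0.7, -1.5]
grip_width: 0.066
grip_force: 45.0
t 10.1 p [592.  -76.8 141.9] azx -0.15 z [-0.001  0.    -1.   ] F [ 0.2  0.7 -1.5] M [-0.02  0.14 -0.  ] w 5.8 gf 45.0 j7 -1.25
```

Past the flare with no contact force. Going on down to the floor.

```bash
python3 -m crank '[[[0,0,6,0,1],[0,0,6,0,1],[0,0,6,0,1],[0,0,6,0,1],[0,0,5,0,1],[0,0,3,0,1],[0,0,3,0,1],[0,0,0,0,1]]]'; python3 -c "from h import *;tcp()"; python3 -m crank '[[[0,0,1.5,0,1],[0,0,1.5,0,1],[0,0,0,0,1],[0,0,0,0,1]]]'; python3 -c "from h import *;tcp()"
```

```text
time: 10.77
position: [0.5919, -0.0768, 0.1069]
tool_rot: [3.142, -0.004, -0.001]
ft_force: [-0.3, -0.3, -0.8]
grip_width: 0.063
grip_force: 45.0
t 10.77 p [591.9 -76.8 106.9] azx -0.16 z [-0.001  0.    -1.   ] F [-0.3 -0.3 -0.8] M [0.03 0.21 0.05] w 5.5 gf 45.0 j7 -1.22
time: 11.1
position: [0.5923, -0.0769, 0.1046]
tool_rot: [-3.142, 0.004, -0.0]
ft_force: [-0.6, -0.3, -1.5]
grip_width: 0.064
grip_force: 45.0
t 11.1 p [592.3 -76.9 104.6] azx -0.15 z [ 0.  0. -1.] F [-0.6 -0.3 -1.5] M [0.03 0.17 0.04] w 5.6 gf 45.0 j7 -1.22
```

```bash
python3 -m crank '[[[0,0,1.5,0,1],[0,0,1,0,1],[0,0,0,0,1],[0,0,0,0,1]]]'; python3 -c "from h import *;tcp()"; python3 -m crank '[[[0,0,1,0,1],[0,0,0,0,1],[0,0,0,0,1]]]'; python3 -c "from h import *;tcp()"
```

```text
time: 11.43
position: [0.5925, -0.0769, 0.1026]
tool_rot: [-3.141, 0.004, -0.001]
ft_force: [-0.3, 0.6, 3.0]
grip_width: 0.064
grip_force: 45.0
t 11.43 p [592.5 -76.9 102.6] azx -0.16 z [ 0.001  0.    -1.   ] F [-0.3  0.6  3. ] M [0.15 0.38 0.02] w 5.5 gf 45.0 j7 -1.22
time: 11.68
position: [0.5925, -0.077, 0.1025]
tool_rot: [-3.141, 0.005, -0.001]
ft_force: [-3.4, 0.8, 9.8]
grip_width: 0.062
grip_force: 45.0
t 11.68 p [592.5 -77.  102.5] azx -0.17 z [ 0.001  0.001 -1.   ] F [-3.4  0.8  9.8] M [0.25 0.98 0.03] w 5.4 gf 45.0 j7 -1.22
```

Seated: contact at z 102.5, the same height as at the original grasp. Releasing and lifting off, then checking.

```bash
python3 -m crank '[[[0,0,-0.5,0,0.6],[0,0,0,0,0.2],[0,0,0,0,-0.2],[0,0,0,0,-0.2],[0,0,0,0,-0.2],[0,0,0,0,-0.2],[0,0,0,0,-0.2]]]'; python3 -m crank '[[[0,0,-15,0,-0.2],[0,0,-25,0,-0.2],[0,0,-30,0,-0.2],[0,0,-30,0,-0.2],[0,0,-30,0,-0.2],[-20,0,0,0,-0.2],[-30,0,0,0,-0.2],[-30,0,0,0,-0.2],[-25,0,0,0,-0.2],[0,0,0,0,-0.2]]]'; python3 -c "
from h import *;tcp();im=snap('scene','s5.png')
cv2.imwrite('pics/c5.png',cv2.resize(im['pixels'][170:280,280:400,::-1],None,fx=5.2,fy=5.2,interpolation=2))"
```

```text
time: 12.27
position: [0.5922, -0.0769, 0.1014]
tool_rot: [3.141, -0.004, -0.0]
ft_force: [-0.2, 0.1, -0.6]
grip_width: 0.511
grip_force: 0.0
time: 13.1
position: [0.4834, -0.0772, 0.2316]
tool_rot: [-3.135, 0.006, 0.001]
ft_force: [0.3, -0.9, -0.2]
grip_width: 0.598
grip_force: 0.0
t 13.1 p [483.4 -77.2 231.6] azx -0.2 z [-0.001  0.006 -1.   ] F [ 0.3 -0.9 -0.2] M [-0.08  0.17  0.01] w 52.0 gf 0.0 j7 -1.52
```

View pics/c5.png

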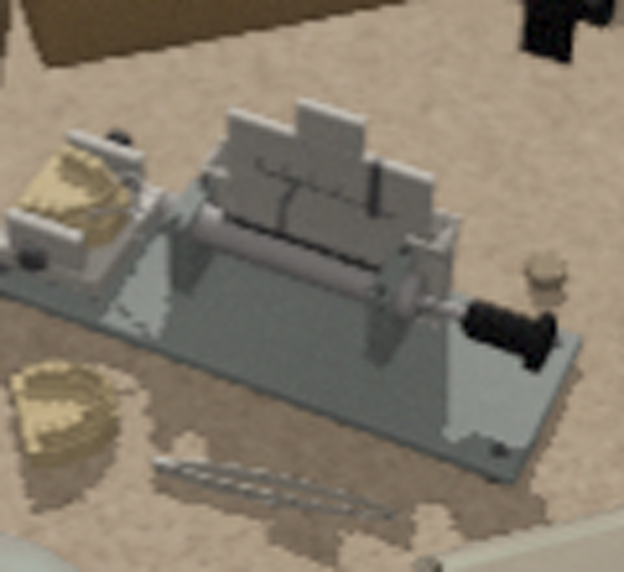

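The plate is seated with the bar to the front, and its tab corners are at the same pixels as at the start ((337,189.5) and (350,193)). Measuring the knob now.

```bash
python3 - <<'E'
from h import *
b=load('t0.png');a=load('s5.png')
for im,(u0,u1,v0,v1) in((b,(300,336,220,250)),(a,(362,392,222,246))):
    g=im['pixels'][v0:v1,u0:u1].max(2);m=(g<55).astype(np.uint8)
    n,l,s,c=cv2.connectedComponentsWithStats(m);k=1+s[1:,4].argmax();print(s[k]+[u0,v0,0,0,0],c[k]+[u0,v0])
    for z in(.055,.065):print(z,(onz(im,*(c[k]+[u0,v0]),z)*1e3).round(1))
    y,x=np.where(l==k)
    for i in(y.argmin(),y.argmax()):print((onz(im,x[i]+u0,y[i]+v0+(-.5 if i==y.argmin() else .5),.065)*1e3).round(1))
print(tri(ray(b,*((278.5)/5.6-.5+270,(498)/5.6-.5+148)),ray(a,(508+.5)/5.2-.5+280,(332.5)/5.2-.5+170)))
E
```

```text
[315 230   9  14  83] [318.84337349 237.02409639]
0.055 [480.6 -47.1  55. ]
0.065 [480.6 -47.1  65. ]
[503.9 -41.8  65. ]
[460.8 -38.   65. ]
[369 229  18  12 127] [378.07874016 233.70866142]
0.055 [482.1 -45.9  55. ]
0.065 [479.8 -37.4  65. ]
[504.  -44.5  65. ]
[465.6 -20.1  65. ]
(array([ 0.48357042, -0.04810167,  0.05269822]), np.float64(0.002270378095451857))
```

```bash
python3 -m crank '[[[1,-15,15,0,-0.2],[2,-15,30,0,-0.2],[0,0,30,0,-0.2],[0,0,25,0,-0.2],[0,0,15,0,-0.2],[0,0,0,0,-0.2],[0,0,0,0,-0.2]]]'; python3 -c "from h import *;tcp()"
```

```text
time: 13.73
position: [0.4906, -0.0471, 0.1162]
tool_rot: [3.139, -0.005, -0.002]
ft_force: [0.4, -0.0, -0.0]
grip_width: 0.596
grip_force: 0.0
t 13.73 p [490.6 -47.1 116.2] azx -0.19 z [-0.001 -0.002 -1.   ] F [ 0.4 -0.  -0. ] M [-0.09  0.12  0.01] w 51.8 gf 0.0 j7 -1.45
```

```bash
python3 -m crank '[[[-3.5,0,10,0,-0.2],[0,0,20,0,-0.2],[0,0,20,0,-0.2],[0,0,20,0,-0.2],[0,0,9,0,-0.2],[0,0,0,0,-0.2],[0,0,0,0,-0.2]]]'; python3 -c "from h import *;tcp()"
python3 -m crank '[[[0,0,0,0,1],[0,0,0,0,1],[0,0,0,0,1],[0,0,0,0,1],[0,0,0,0,1],[0,0,0,0,1],[0,0,0,0,1],[0,0,0,0,1]]]' 45; python3 -c "from h import *;tcp()"
```

```text
time: 14.32
position: [0.4874, -0.0468, 0.0381]
tool_rot: [3.141, -0.005, 0.001]
ft_force: [0.3, -0.2, 0.4]
grip_width: 0.602
grip_force: 0.0
t 14.32 p [487.4 -46.8  38.1] azx -0.17 z [ 0.001 -0.    -1.   ] F [ 0.3 -0.2  0.4] M [-0.01  0.1  -0.01] w 52.3 gf 0.0 j7 -1.33
time: 14.98
position: [0.487, -0.0466, 0.0378]
tool_rot: [-3.141, 0.004, -0.0]
ft_force: [-0.1, 0.6, 2.5]
grip_width: 0.214
grip_force: 45.0
t 14.98 p [487.  -46.6  37.8] azx -0.15 z [ 0.  0. -1.] F [-0.1  0.6  2.5] M [-0.    0.23  0.06] w 18.6 gf 45.0 j7 -1.33
```

The neck is gripped. Drawing most of the way, then measuring.

```bash
python3 -m crank '[[[-3,0,0,0,1],[-4,0,0,0,1],[-4,0,0,0,1],[-4,0,0,0,1],[-4,0,0,0,1],[-4,0,0,0,1],[-3,0,0,0,1],[-2,0,0,0,1],[0,0,0,0,1],[0,0,0,0,1]]]' 50; python3 - <<'E'
from h import *
tcp();im=snap('scene','s6.png');o=load('s5.png')
# predicted pixels using tester pose: pointer tip (rest y+12) and bar, front face at x=27
th=np.radians(-90.07);R=np.array([[np.cos(th),-np.sin(th)],[np.sin(th),np.cos(th)]]);t=np.array([.5916,-.0465])
W=lambda x,y,z:np.r_[R@np.array([x,y])/1e3+t,z/1e3]
for n,l in dict(tip_rest=(18,12,90),tip_now=(18,-16,90),tip_goal=(18,-26,90),bar_lo=(27,-26,88-18.5),barmid=(27,-26,88),bartop=(27,-26,106)).items():print(n,proj(im,W(*l)).round(1))
for i in(o,im):
    g=cv2.cvtColor(i['pixels'],cv2.COLOR_RGB2GRAY)[198:222,330:358];print(g)
E
```

```text
time: 15.82
position: [0.4607, -0.0467, 0.0379]
tool_rot: [3.141, -0.004, 0.008]
ft_force: [8.8, -0.8, -8.2]
grip_width: 0.217
grip_force: 50.0
t 15.82 p [460.7 -46.7  37.9] azx -0.15 z [ 0.005 -0.001 -1.   ] F [ 8.8 -0.8 -8.2] M [-0.15 -1.6   0.03] w 18.9 gf 50.0 j7 -1.39
tip_rest [337.3 203.8]
tip_now [347.3 207.2]
tip_goal [351.  208.5]
bar_lo [352.  211.9]
barmid [352.4 206.8]
bartop [352.7 201.7]
[[ 95  96  97  98  97  96  95  96  94  95  96  95  97  97  99  95  95  95
   93 102 142 156 158 155 156 157 158 156]
 [ 98  96  97  97  96  95  97  95  97  92  94  95  95  96  95  95 101 101
   96 109 162 174 162 153 152 154 159 162]
 [ 86  96  98  97  97  96  98  95  97  94  95  94  95  95  93  96  96  94
   96 117 157 163 143 152 164 162 162 162]
 [ 84  97  95  96  92  91  95  96  96  96  94  94  96  96  96  94  93  94
   94  99 107  99  93 136 175 188 185 174]
 [ 80  91  96  94  82  88  97  96  97  94  94  94  95  95  94  95  94  94
   95  93  85  64  52  91 126 145 165 182]
 [ 90  77  70  79  81  87  96  95  97  90  89  96  95  96  94  95  94  94
   97  95  88  62  43  79  96 102 11
[... 4222 characters left out ...]
112 110 105 102  90  65  42  49  55  73  85  96  85  67  84 100  98  99
  100 100 100  98  97  99 100  95  99  98]
 [109 108 111 112 109 104 103  94  64  42  48  59  54  56  83  97  99  98
   99  98  99 100  99  98  98  97  90  77]
 [104 106 107 108 109 111 112 109 105 103  90  64  38  43  72  80  85  92
   97 100 100 100  98  99  96  95  82  59]
 [ 92  98 101 104 106 108 108 111 111 111 109 105  91  82  65  43  48  74
   79  80  91  98 100  99  97  92  93  90]
 [ 79  81  91  95  97 102 103 106 108 110 110 113 108 108 105  92  61  47
   40  43  70  86  94  89  95  95  95  97]
 [ 87  80  77  82  85  91  97  99 103 106 106 108 111 111 110 108 104 102
   88  59  43  46  50  79  96  96  96  96]]
```

The pointer has moved 9.5 px for 26.3 mm of knob travel, as predicted, so nothing is slipping. The bar lies about 10.5 mm further on.

```bash
python3 -m crank '[[[-3,0,0,0,1],[-3,0,0,0,1],[-2.5,0,0,0,1],[-1.5,0,0,0,1],[0,0,0,0,1],[0,0,0,0,1],[0,0,0,0,1],[0,0,0,0,1]]]' 50; python3 - <<'E'
from h import *
tcp();im=snap('scene','s7.png');o=load('s5.png');k=load('s6.png')
G=lambda i:cv2.cvtColor(i['pixels'],cv2.COLOR_RGB2GRAY).astype(int)
print(G(im)[202:222,338:360]);
# stem column centroid rows 212..216: 
for n,i in(('rest',o),('mid',k),('now',im)):
    for r in(211,213,214):
        w=np.clip(93-G(i)[r,330:358],0,99);w[w<5]=0;print(n,r,round((w*np.arange(330,358)).sum()/w.sum(),2),end=' ')
    print()
E
```

```text
time: 16.53
position: [0.4515, -0.0468, 0.0379]
tool_rot: [3.141, -0.004, 0.011]
ft_force: [10.5, -0.2, -9.4]
grip_width: 0.216
grip_force: 50.0
t 16.53 p [451.5 -46.8  37.9] azx -0.15 z [ 0.007 -0.001 -1.   ] F [10.5 -0.2 -9.4] M [-0.19 -1.94  0.06] w 18.8 gf 50.0 j7 -1.41
[[ 97  97  97  97  97  98  95  96  97  98  98  96  88  66  46  94 128 149
  168 184 191 185]
 [ 95  95  89  98  97  96  98  97  97  95  97  97  89  62  45  79  98 103
  114 131 154 171]
 [ 97  90  93  98  98  97  99 100  97  97  97  98  86  59  44  83  96  97
   96  99 108 116]
 [ 82  79  87  96  97  95  92  93  97  98  97  97  85  58  50  82  96  97
   98  96  98  97]
 [ 97  87  79  83  89  93  84  90  98  97  98  98  83  57  54  84  96  98
   96  96  98  98]
 [ 99  97  95  95  91  82  75  87  95  95  94  96  78  52  51  85  97  99
   95  98  97  96]
 [ 95  99  98  99  98  94  93  93  84  82  90  88  70  49  51  83  96  98
   99  96  97  97]
 [ 95  97  99  95  97  96  97  98  95  90  83  67  58  49  59  87  97  98
   98  97  97  97]
 [ 99  96  98  98  98  95  99  99  96  96  81  77  69  49  51  76  93  96
   95  
[... 475 characters left out ...]
]
 [ 53  69  88  92  98  99 100  99  77  64  90  98  99 100  98  98  98  99
   95  95 113 133]
 [ 63  40  50  55  72  88  92  98  76  77  98  99 100  98  98  97  98  98
   92  77  75  92]
 [106 104  92  62  40  47  72  78  63  80  97  99 100  99  97  98  97  96
   82  60  71  85]
 [111 112 111 103  90  79  66  42  42  69  80  83  90  96 100  98  95  94
   92  88  95  88]
 [108 111 112 113 108 106 106  88  60  47  45  43  68  87  90  93  93  94
   95  96  94  81]
 [102 105 108 110 112 111 110 106 105 103  92  60  46  47  51  84  96  96
   96  96  87  85]]
rest 211 348.45 rest 213 332.35 rest 214 331.77 
mid 211 350.72 mid 213 337.82 mid 214 333.05 
now 211 351.14 now 213 339.57 now 214 334.78
```

The tip is at the bar's edge zone, and the estimates agree on about 1.2 mm more.

```bash
python3 -m crank '[[[-0.7,0,0,0,1],[-0.6,0,0,0,1],[0,0,0,0,1],[0,0,0,0,1],[0,0,0,0,1],[0,0,0,0,1],[0,0,0,0,1],[0,0,0,0,1]]]' 50; python3 - <<'E'
from h import *
tcp();im=snap('scene','s8.png');t=snap('top','t8.png')
G=lambda i:cv2.cvtColor(i['pixels'],cv2.COLOR_RGB2GRAY).astype(int)
print(G(im)[205:219,343:356])
# template match of pointer (bend+stem) displacement, from rest image, subpixel by upsampling
g0=cv2.resize(G(load('s5.png'))[201:212,331:339].astype(np.float32),None,fx=8,fy=8,interpolation=2)
print(proj(t,[.5916-.026,-.0735,.1]).round(),G(t)[180:212,322:336])
E
```

```text
time: 17.25
position: [0.4503, -0.0468, 0.0379]
tool_rot: [3.141, -0.004, 0.011]
ft_force: [11.1, -1.1, -11.4]
grip_width: 0.21
grip_force: 50.0
t 17.25 p [450.3 -46.8  37.9] azx -0.15 z [ 0.007 -0.001 -1.   ] F [ 11.1  -1.1 -11.4] M [-0.14 -2.18  0.04] w 18.2 gf 50.0 j7 -1.42
[[ 96  91  93  99  97  97  95  83  61  46  84  98  98]
 [ 91  85  90  98  97  98  98  83  57  53  86  98  98]
 [ 80  70  83  95  95  97  97  78  52  53  84  96  98]
 [ 96  95  91  83  82  91  86  61  47  54  83  97  97]
 [ 99  97  98  94  89  86  78  55  44  61  87  97  98]
 [ 97  97  96 100  96  84  70  61  49  56  76  92  95]
 [ 99  98  96  97  96  82  72  74  62  66  77  74  81]
 [ 98  96  97  94  89  71  81  91  89  92  96  91  95]
 [ 97  96  99  99  82  75  89  98  96  97  97  97  95]
 [ 99  99  98  91  74  85  97  96  98  97  97  97  94]
 [ 99  99  99  84  68  87  97  98  97  98  98  97  97]
 [101  99  98  83  69  88  97  97  98  97  98  98  98]
 [ 87  95  98  79  67  88  99  98  97  97  99  99  96]
 [ 49  71  78  66  63  90  98  98  97  99  97  96  95]]
[327. 209.] [[101 106 112 119 125 128 128 123 117 1
[... 1149 characters left out ...]
9  71  71  68  76 114 138 129 114 112 114 121 127]
 [ 60  68  71  70  68  77 115 138 128 114 113 115 122 130]
 [ 60  69  71  71  69  77 115 138 129 114 111 114 122 133]
 [ 60  68  71  70  70  78 117 141 131 113 109 112 123 135]
 [ 60  69  70  71  67  75 115 141 131 115 111 115 127 136]
 [ 62  68  71  71  66  71 103 127 121 112 110 116 126 136]
 [ 62  68  70  70  67  70  95 114 113 111 110 115 124 131]
 [ 61  67  69  69  67  72 100 120 118 111 112 115 120 127]
 [ 57  64  66  67  66  68  92 118 121 113 112 115 121 125]
 [ 51  56  60  63  65  67  94 121 122 114 112 116 123 126]
 [ 54  63  66  67  66  73 108 132 127 114 112 116 123 128]
 [ 58  66  69  70  67  76 113 137 128 113 111 114 122 127]]
```

```bash
python3 - <<'E'
from h import *
t=load('t8.png');o=load('t0.png')
th=np.radians(-90.07);R=np.array([[np.cos(th),-np.sin(th)],[np.sin(th),np.cos(th)]]);T=np.array([.5916,-.0465])
W=lambda x,y,z:np.r_[R@np.array([x,y])/1e3+T,z/1e3]
for n,l in dict(tipgoal=(18,-26,90),tiprest=(18,12,90),bar=(28.5,-26,107),shoulder_end=(30,-55,107),tabhi=(30,18,129),tablo=(30,-18,129),endhi=(30,55,107)).items():print(n,proj(t,W(*l)).round(2))
G=lambda i:cv2.cvtColor(i['pixels'],cv2.COLOR_RGB2GRAY).astype(int)
print(G(t)[194:224,320:332]);print('rest');print(G(o)[192:202,318:330])
E
```

```text
tipgoal [324.09 208.89]
tiprest [323.88 196.51]
bar [327.68 208.38]
shoulder_end [328.35 218.02]
tabhi [328.12 192.92]
tablo [328.34 205.05]
endhi [327.7  181.67]
[[ 60  59  64  69  71  69  64  78 116 131 118 111]
 [ 59  59  64  69  70  70  65  76 114 132 120 112]
 [ 59  59  64  69  71  70  65  77 115 135 124 113]
 [ 59  60  64  70  70  70  66  76 115 137 127 116]
 [ 60  60  63  70  70  69  66  75 114 138 129 113]
 [ 59  58  63  70  71  70  66  75 114 138 128 113]
 [ 57  56  61  69  71  71  68  76 114 138 129 114]
 [ 57  56  60  68  71  70  68  77 115 138 128 114]
 [ 58  57  60  69  71  71  69  77 115 138 129 114]
 [ 58  56  60  68  71  70  70  78 117 141 131 113]
 [ 58  57  60  69  70  71  67  75 115 141 131 115]
 [ 59  58  62  68  71  71  66  71 103 127 121 112]
 [ 59  58  62  68  70  70  67  70  95 114 113 111]
 [ 59  58  61  67  69  69  67  72 100 120 118 111]
 [ 56  55  57  64  66  67  66  68  92 118 121 113]
 [ 48  47  51  56  60  63  65  67  94 121 122 114]
 [ 49  49  54  63  66  67  66  73 108 132 127 114]
 [ 57  55  58  66  69  70  67  76 113 137 128 113]
 [ 58  56  59  66  
[... 409 characters left out ...]
3  94 104 104  92  84  81  91]
 [ 67  60  58  68  91 108 119 124 122 118 111 106]
 [ 66  62  63  72  90 104 113 124 126 127 125 118]
 [ 75  70  67  70  75  77  80  85  87  89  93 100]]
rest
[[ 41  51  57  59  63  67  70  67  73 104 117 103]
 [ 41  50  58  58  64  68  67  66  72 105 131 121]
 [ 43  50  58  57  62  68  68  66  70 101 134 132]
 [ 46  51  58  57  61  67  68  66  67  91 127 131]
 [ 45  49  53  54  57  62  65  64  65  87 125 134]
 [ 44  43  47  46  48  53  59  61  63  86 124 136]
 [ 44  45  49  48  51  58  64  66  66  86 124 134]
 [ 45  49  55  54  58  66  68  67  65  85 123 132]
 [ 43  49  56  54  58  66  68  67  65  82 118 130]
 [ 42  48  56  55  58  67  70  67  63  77 114 128]]
```

In the top view the pointer is at row 209.25 and the bar's top at row 208.6. A gap of 0.51 px means aligned, so the pointer is within about 0.5 mm of the bar centre. The force is 11 N as expected and the grip is steady, so I'm handing in.

```bash
python3 -c "from h import *;tcp();print(job.close_job())"
```

```text
t 17.35 p [450.4 -46.8  37.9] azx -0.15 z [ 0.007 -0.001 -1.   ] F [ 11.   -0.8 -11.7] M [-0.17 -2.07  0.01] w 18.7 gf 50.0 j7 -1.42
the job is handed in; nothing more can be done
None
```

The job is handed in at 17.4 s (result not reported back): the plate is turned and fully seated with its proof bar facing the pointer, and the knob is held drawn out about 37 mm, with the pointer measured within about 0.5 mm of the bar's centre.

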